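Lay out drawer fronts on a sloped inspection stand under a lamp

TASK

Complete the row of drawer fronts on the sloped inspection stand: lay the red-handled and the blue-handled front on the slope, handles up, each straight below the tile of its own colour, flat on the slope with its long lower edge squarely against the ledge. Put them down gently, do not bump the lamp bar above the slope, and leave the yellow-handled front and everything else on the bench where they are.

Things in the scene. Friction and masses are not known exactly. Their poses are not given: they have to be found in the camera images.
- stand: fixed plywood stand like a low lectern, 300 mm wide (y), 104 mm deep (x), 72 mm high at the back. Origin: on the bench under the middle of the slope's foot; x level, to the back (uphill, away from the robot), z up. The slope starts at x = 0, 30 mm over the bench, and rises 32 degrees for 80 mm to a flat top strip, 36 mm deep, that carries the colour tiles
- slope: fixed grey sloping surface of the stand, 80 mm (x, uphill) by 300 mm (y), tilted 32 degrees. Origin: middle of its lower end, on the surface, at the inner face of the ledge; x uphill along the surface, z square out of it. The dark ledge along x = 0 stands 10 mm above the surface, 8 mm thick (x -8 to 0 mm). A front lying right has its centre at x = 30 mm, z = 0
- lamp: fixed LED lamp bar, 16 mm thick, 336 mm long, level along the stand's y, 180 mm straight above the row of fronts: a vertical tool hits it, a tool square to the slope clears it. Two 12 mm bent arms at y = +-168 mm carry it from behind (uprights at x = 118 mm). Origin and axes as stand; bar axis at x = 25 mm, z = 226 mm
- tile_red: fixed red tile 32 x 45 x 6 mm on the flat top strip of the stand, marking the place of the red-handled front: the front's centre belongs at this tile's y = 0. Origin: centre of its underside; axes parallel to the stand's. The three tiles are 90 mm apart in any order
- tile_blue: fixed blue tile 32 x 45 x 6 mm on the flat top strip of the stand, marking the place of the blue-handled front: the front's centre belongs at this tile's y = 0. Origin: centre of its underside; axes parallel to the stand's. The three tiles are 90 mm apart in any order
- tile_yellow: fixed yellow tile 32 x 45 x 6 mm on the flat top strip of the stand, marking the place of the yellow-handled front: the front's centre belongs at this tile's y = 0. Origin: centre of its underside; axes parallel to the stand's. The three tiles are 90 mm apart in any order
- front_red: wooden drawer front: panel 60 mm (x) by 80 mm (y), 14 mm thick, with a red bar pull across the middle of its face: 14 mm wide (x), 50 mm long (y), rising 26 mm from the panel (top 40 mm over the underside). 0.1 kg. Origin: centre of the underside; z out of the face with the pull. Either 80 mm edge may be the lower one. Starts flat on the bench
- front_blue: wooden drawer front: panel 60 mm (x) by 80 mm (y), 14 mm thick, with a blue bar pull across the middle of its face: 14 mm wide (x), 50 mm long (y), rising 26 mm from the panel (top 40 mm over the underside). 0.1 kg. Origin: centre of the underside; z out of the face with the pull. Either 80 mm edge may be the lower one. Starts flat on the bench
- front_yellow: wooden drawer front: panel 60 mm (x) by 80 mm (y), 14 mm thick, with a yellow bar pull across the middle of its face: 14 mm wide (x), 50 mm long (y), rising 26 mm from the panel (top 40 mm over the underside). 0.1 kg. Origin: centre of the underside; z out of the face with the pull. Either 80 mm edge may be the lower one. Already in place on the slope; leave it alone
- glue: upright glue bottle, 54 mm across, 150 mm tall; a bystander; origin at the centre of its foot
- screwdriver: screwdriver lying along its x, about 0.2 m long; a bystander; origin at its middle, underneath
- tape: roll of paper tape lying flat, 90 mm across, 22 mm high; a bystander; origin at its centre, underneath
- sanding_block: cork sanding block 90 x 55 x 30 mm; a bystander; origin under its centre
- stain_can: green-banded can, 72 mm across, 90 mm tall; a bystander; origin under its centre
- mallet: wooden mallet lying along its x, about 0.3 m long; a bystander; origin underneath
- screw_dish: white bowl 80 mm across, 28 mm high; a bystander; origin under its centre

How it is judged (in metres and radians):
At the end, for the whole second after the job is handed in: All three fronts lie still on the slope, handles up: underside within 4 mm and 0.10 rad of the surface, square to the ledge within 0.12 rad, centre 27 to 37 mm uphill of the ledge (30 when touching), and within 12 mm along the row of the middle of the same-coloured tile (y of front_red in the frame of tile_red between -0.012 and 0.012 m and x of front_red in the frame of slope between 0.027 and 0.037 m and z of front_red in the frame of slope between -0.004 and 0.004 m and angle between the z axis of each of front_red, front_blue, front_yellow and the z axis of slope, either way round below 0.1 rad and angle between the x axis of each of front_red, front_blue, front_yellow and the x axis of slope, either way round below 0.12 rad and linear speed of each of front_red, front_blue, front_yellow below 0.02 m/s and y of front_blue in the frame of tile_blue between -0.012 and 0.012 m and x of front_blue in the frame of slope between 0.027 and 0.037 m and z of front_blue in the frame of slope between -0.004 and 0.004 m and y of front_yellow in the frame of tile_yellow between -0.012 and 0.012 m and x of front_yellow in the frame of slope between 0.027 and 0.037 m and z of front_yellow in the frame of slope between -0.004 and 0.004 m).
It fails at once if the robot bumps the lamp (over 6 N) (contact force between any of the arm, the fingers, front_red, front_blue and lamp above 6 N).
It fails at once if the yellow drawer front is shifted by more than 10 mm (distance of front_yellow from where it was at the start of the episode above 0.01 m).
It fails at once if a drawer front is rammed on the stand (over 100 N) (contact force between any of front_red, front_blue and stand above 100 N).
It fails at once if a drawer front is dropped (falls faster than 0.6 m/s out of the fingers) ((linear speed of front_red above 0.6 m/s and contact force between the fingers and front_red below 0.05 N) or (linear speed of front_blue above 0.6 m/s and contact force between the fingers and front_blue below 0.05 N)).
It fails at once if another thing on the bench is shifted by more than 30 mm (distance of any of glue, screwdriver, tape, sanding_block, stain_can, mallet, screw_dish from where it was at the start of the episode above 0.03 m).
It also fails if it takes over 72 s, if anything falls off the work surface, if the arm or the gripper's body presses on something with over 40 N, if the wrist force passes 120 N, or if a joint passes its speed limit or range.

ROBOT

A 6-joint arm with a two-finger parallel gripper is mounted at the origin on the work surface. World frame = base frame: x ahead of the robot, y to its left, z up, the work surface at z = 0. Lengths are in mm, angles in degrees, forces in N, time in s.
With the tool pointing down it reaches from about 350 to 850 mm from the base axis. Payload 8.1 kg.
Tool frame: the origin (TCP) lies midway between the tips of the shut fingers; the grasp point (between the pads) lies 19 mm behind it; z points along the fingers, y is the line along which they close (so a half turn about z gives the same grasp; the last joint's range is limited). The gripper opens to 85 mm and grips with 20 to 120 N. Pads are 22 mm wide; open, the fingers measure 114 mm over their backs; the gripper's body (76 mm by 85 mm) begins 54 mm behind the grasp point. The pads swing forward as they close: fully open they stand 13 mm farther back than shut.
Start: joints at [-76.226, 7.471, 85.268, -0, 87.261, -4.893], TCP at [192.06, -568.435, 231.292] pointing down, gripper open.
Joint ranges: [-169.43, 169.43], [-51.17, 129.36], [1.28, 143.12], [-76.62, 256.62], [0, 156.53], [-152.29, 152.29]. Speed limits (degrees/s): [136.94, 136.94, 159.86, 180, 180, 180].

INTERFACE

Orientations are given as [roll, pitch, yaw] about the fixed x, y, z axes, in that order (R = Rz(yaw) Ry(pitch) Rx(roll)).
In Python, from bench import sensors, optics, r gives the robot as it stands.
- The arm moves only by the tool apply_moves, never from a script. Its argument "targets" is a list of rows, each a list of 7 numbers: the shift along the tool's x, y, z in mm, then the turn, a rotation vector about the tool's x, y, z in rad, then the closure, from 0 (fully open) to 1 (shut). In form: [[x, y, z, wx, wy, wz, claw], ...]. A call has 1 to 20 rows; each row shifts and turns the commanded pose from where the row before left it, along the tool's axes as they then stand; what a row does not reach is not made up. A row lasts 1/8 s, in which the tool goes at most 62.5 mm and 10.7 degrees, less where a joint would pass 70% of its speed; a pose out of reach is approached as far as the arm can. A call is refused whole if a number of a shift passes 62.5 or a number of a turn 0.188, either way. A call with a gripper value outside its range is refused whole. The fingers move at their own pace and stop on an object; "force" is the grip in N (left out, the last holds). Time passes only in rows, so rows that do not move let the fingers close. It gives the time, the measured TCP pose, the force, the opening and the grip force at its end, in the units of the state.
- sensors.sense(): the state, without advancing time (a new reading comes with each control period).
- optics.snapshot(name): name is "scene" or "top" or "wrist"; returns the picture (480x640x3 uint8, red, green, blue); there is no depth.
- optics.get_calibration(name): a dict with "camera_matrix" (3x3 intrinsics, pixels), "pose" (4x4, takes a point from camera to world coordinates). Camera axes: x right, y down, z forward; pixel columns grow to the right and rows downward; lengths in mm; the calibration is good to about 2 mm. A picture is of the moment at which its call begins: read the wrist's pose just before it. get_calibration takes no time and is no camera call; for the wrist camera it gives the pose at the moment of the call.
- r.hand_in(): hands the job in; it is judged then, once.
The state is a dict: "time": time; "joint_pos": joint angles; "qd": joint speeds; "joint_efforts": joint torques, N m; "tool_pos": TCP position; "tcp_rot": TCP orientation; "ft_force": force on the tool from outside, world axes, zero at the start; "wrist_torque": the same for the moment, N m; "finger_gap": finger opening in mm; "grip_force": force on a finger pad.
Only numpy, scipy, OpenCV 4.12 (cv2) and the standard library are available. Lean on these libraries where they do the work, as an engineer would, in place of code of your own. Each camera call takes 0.05 s, during which the arm holds its last target. There are 200 camera calls.

## Working session

There is one attempt and no reset: what is moved stays moved. The work goes in short steps, Python scripts to look and compute and a tool call to move; the robot and the scene stay as the last step left them, time stands still between calls to the robot, and variables do not carry over. Pictures are saved under pics/ and viewed, at most 10 in all, crops included, and the job is handed in when it is done.

Besides the shell and the picture viewer there is one more tool, called after "Request:" by a JSON object that holds its "api" and its "payload". apply_moves: Moves the arm, as the interface text tells. Its arguments: {"type":"object","properties":{"targets":{"type":"array"},"force":{"type":"number"}},"required":["targets"]}

```bash
mkdir -p pics
python3 - <<'E'
from bench import sensors, optics, r
import cv2
print(sensors.sense())
for n in ["scene","top"]:
    im=optics.snapshot(n); cv2.imwrite(f"pics/{n}0.png",im[:,:,::-1])
    c=optics.get_calibration(n); print(n,c)
E
```

```text
{'time': 0.0, 'joint_pos': array([-7.62243547e+01,  7.51378658e+00,  8.53303086e+01, -2.85170909e-04,
        8.72612407e+01, -4.89422382e+00]), 'qd': array([ 0.00605814, -0.05306443,  0.02784745,  0.10412238, -0.00682596,
       -0.03359129]), 'joint_efforts': array([-5.43915721e-04, -5.69400537e+01, -5.00543725e+01, -1.97142240e-04,
        1.50649360e-02, -4.78407372e-06]), 'tool_pos': array([ 191.94458684, -567.88537551,  230.24834161]), 'tcp_rot': array([-1.79895024e+02, -8.70309668e-03,  1.86698750e+01]), 'ft_force': array([ 0.64735864,  0.31272259, -0.5858129 ]), 'wrist_torque': array([-0.04015934,  0.01522711, -0.00013683]), 'grip_force': 0.0, 'finger_gap': 85.49634382939246}
scene {'camera_matrix': array([[478.50010439,   0.        , 315.62715972],
       [  0.        , 478.50010439, 248.03359191],
       [  0.        ,   0.        ,   1.        ]]), 'pose': array([[-8.46577457e-01,  3.38936803e-01, -4.10400358e-01,
         1.12631907e+03],
       [ 5.32265306e-01,  5.39814612e-01, -6.52145558e-01,
         8.07275766e+02],
       [ 5.03979809e-04, -7.70533600e-01, -6.37399183e-01,
         8.68617816e+02],
       [ 0.00000000e+00,  0.00000000e+00,  0.00000000e+00,
         1.00000000e+00]])}
top {'camera_matrix': array([[587.50886749,   0.        , 313.0075803 ],
       [  0.        , 587.50886749, 242.78850675],
       [  0.        ,   0.        ,   1.        ]]), 'pose': array([[-9.76772570e-03, -9.96354354e-01,  8.47501792e-02,
         4.77356132e+02],
       [-9.99949827e-01,  9.92083054e-03,  1.38556728e-03,
        -1.18242659e+01],
       [-2.22130816e-03, -8.47323932e-02, -9.96401268e-01,
         1.38571281e+03],
       [ 0.00000000e+00,  0.00000000e+00,  0.00000000e+00,
         1.00000000e+00]])}
```

View pics/scene0.png

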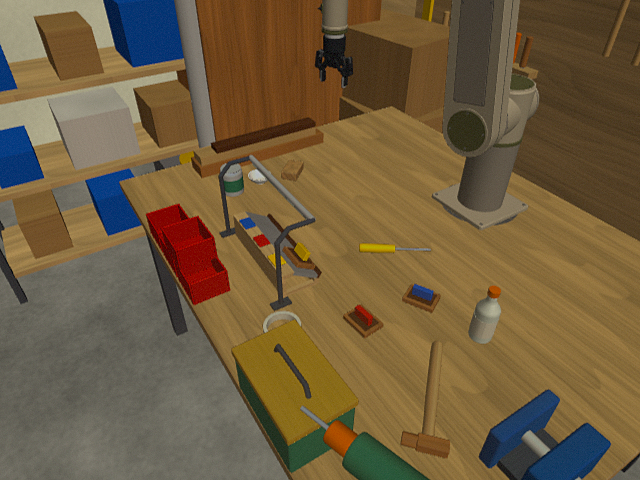

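View pics/top0.png

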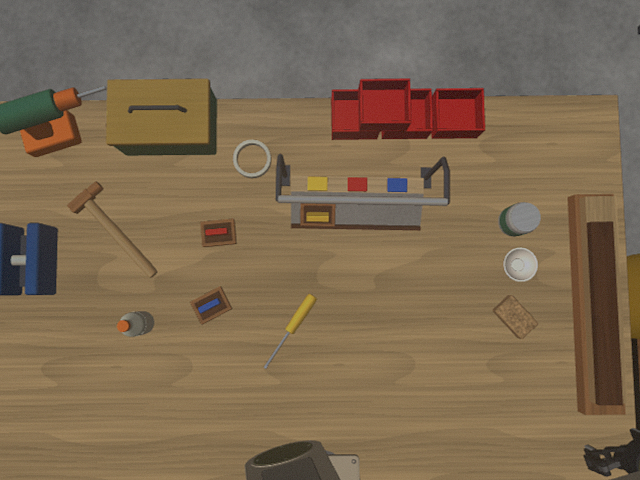

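The scene view shows the stand, with the lamp over it, behind the robot's work area. In the top view the tiles are yellow (317,184), red (357,184) and blue (397,185). The red front is at (218,233), the blue one at (211,305), and the yellow front is in place at (318,216).

```bash
cat > h.py <<'E'
import numpy as np, cv2
from scipy.spatial.transform import Rotation as Ro
from bench import sensors, optics, r
def ray(c,uv):
    K=c["camera_matrix"];T=c["pose"]
    d=T[:3,:3]@np.linalg.solve(K,[uv[0],uv[1],1.]); return T[:3,3],d
def toz(c,uv,z):
    o,d=ray(c,uv); return o+d*(z-o[2])/d[2]
def proj(c,p):
    T=c["pose"];q=c["camera_matrix"]@(T[:3,:3].T@(np.array(p)-T[:3,3])); return q[:2]/q[2]
HUE={"red":[(0,8),(172,180)],"yellow":[(23,34)],"blue":[(105,128)]}
def blobs(im,col,roi=None,smin=130,vmin=60,amin=25):
    h=cv2.cvtColor(im,cv2.COLOR_RGB2HSV); m=np.zeros(h.shape[:2],np.uint8)
    for a,b in HUE[col]: m|=cv2.inRange(h,(a,smin,vmin),(b,255,255))
    if roi: k=np.zeros_like(m);x0,y0,x1,y1=roi;k[y0:y1,x0:x1]=1;m*=k
    cs,_=cv2.findContours(m,cv2.RETR_EXTERNAL,cv2.CHAIN_APPROX_NONE)
    return [c for c in sorted(cs,key=cv2.contourArea,reverse=True) if cv2.contourArea(c)>amin]
E
python3 - <<'E'
from h import *
im=optics.snapshot("top");c=optics.get_calibration("top")
def rep(col,roi,z,n):
    for b in blobs(im,col,roi)[:1]:
        w=np.array([toz(c,p[0],z)[:2] for p in b],np.float32)
        print(n,col,cv2.boundingRect(b),np.round(cv2.minAreaRect(w)[0],1),np.round(cv2.minAreaRect(w)[1],1),round(cv2.minAreaRect(w)[2],1))
for col in HUE: rep(col,(290,170,430,193),78,"tile")
rep("red",(190,200,250,260),40,"front");rep("blue",(180,275,245,335),40,"front");rep("yellow",(295,205,340,228),60,"front")
# tile & ledge scale views
crop=im[140:260,260:460]; 
crop2=im[200:340,170:270]
cv2.imwrite("pics/c.png",np.hstack([cv2.resize(crop,None,fx=2.5,fy=2.5,interpolation=2),cv2.resize(crop2,(214,300),interpolation=2)])[:,:,::-1])
print(optics.get_calibration("wrist"))
E
```

```text
tile red (348, 177, 19, 15) [ 720.6 -110.4] [40.6 31.9] 89.2
tile yellow (307, 177, 20, 14) [722.6 -19.2] [42.8 29.7] 89.3
tile blue (388, 179, 19, 13) [ 717.3 -200.4] [40.8 27.4] 89.4
front red (205, 228, 23, 8) [620.5 213.4] [15.5 51.2] 5.2
front blue (199, 299, 20, 14) [451.6 230. ] [12.  47.7] 27.4
{'camera_matrix': array([[356.24794274,   0.        , 320.26265709],
       [  0.        , 356.24794274, 234.82324928],
       [  0.        ,   0.        ,   1.        ]]), 'pose': array([[ 3.19838604e-01, -9.10752455e-01, -2.61214919e-01,
         2.57643252e+02],
       [-9.47471326e-01, -3.07781407e-01, -8.69982250e-02,
        -5.46255304e+02],
       [-1.16324812e-03,  2.75319036e-01, -9.61352212e-01,
         3.73366212e+02],
       [ 0.00000000e+00,  0.00000000e+00,  0.00000000e+00,
         1.00000000e+00]])}
```

View pics/c.png

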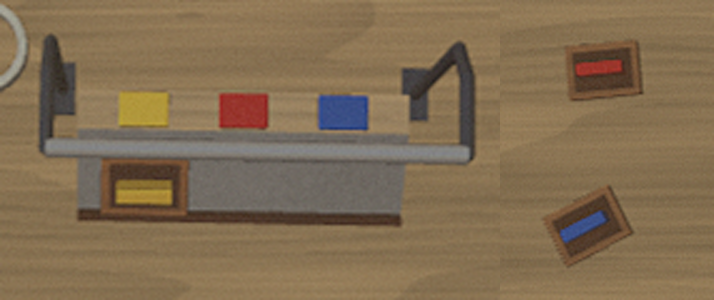

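The stand is in the upper middle of the crop, with its tiles at y of about -19 (yellow), -110 (red) and -200 (blue). The yellow front is in place and the two loose fronts are clear of clutter. I'll move to a viewpoint in front of the stand and turn the gripper to yaw 90.

Request:
{"api": "apply_moves", "payload": {"targets": [[38,-31,-6.4,0,0,0,0],[38,-31,-6.4,0,0,0,0],[38,-31,-6.4,0,0,0,0],[38,-31,-6.4,0,0,0,0],[38,-31,-6.4,0,0,0,0],[38,-31,-6.4,0,0,0,0],[38,-31,-6.4,0,0,0,0],[38,-31,-6.4,0,0,0,0],[38,-31,-6.4,0,0,0,0],[38,-31,-6.4,0,0,0,0],[38,-31,-6.4,0,0,0,0],[0,0,0,0,0,-0.156,0],[0,0,0,0,0,-0.156,0],[0,0,0,0,0,-0.156,0],[0,0,0,0,0,-0.156,0],[0,0,0,0,0,-0.156,0],[0,0,0,0,0,-0.156,0],[0,0,0,0,0,-0.156,0],[0,0,0,0,0,-0.156,0],[0,0,0,0,0,0,0]]}}

```text
time: 2.65
tool_pos: [478.8, -111.6, 301.4]
tcp_rot: [-180.0, -0.0, 90.1]
ft_force: [-0.1, -0.9, -0.2]
finger_gap: 85.2
grip_force: 0.0
```

Run:
```python
from h import *
s=sensors.sense();print(s["time"],s["tool_pos"],s["tcp_rot"],s["joint_pos"])
c=optics.get_calibration("wrist");im=optics.snapshot("wrist");cv2.imwrite("pics/w1.png",im[:,:,::-1])
np.save("w1.npy",im);np.savez("w1c.npz",**c)
for col in HUE:
    for b in blobs(im,col)[:3]: print(col,cv2.boundingRect(b),[np.round(toz(c,cv2.minAreaRect(b)[0],78)[:2],1)])
```

```text
2.65 [ 478.7736973  -111.55107472  301.40811416] [-1.79971651e+02 -8.78922572e-03  9.01188837e+01] [-1.90929913e+01 -1.05387747e+01  9.57067696e+01 -1.03251290e-03
  9.48616673e+01 -1.92119644e+01]
red (592, 184, 48, 212) [array([ 808.1, -209.8])]
red (534, 180, 39, 43) [array([ 720.1, -109.8])]
yellow (235, 37, 85, 72) [array([435.7,  12.6])]
yellow (551, 85, 44, 50) [array([722.9, -20. ])]
yellow (480, 82, 26, 55) [array([645.3, -19.7])]
blue (518, 262, 37, 38) [array([ 717.5, -199.3])]
```

View pics/w1.png

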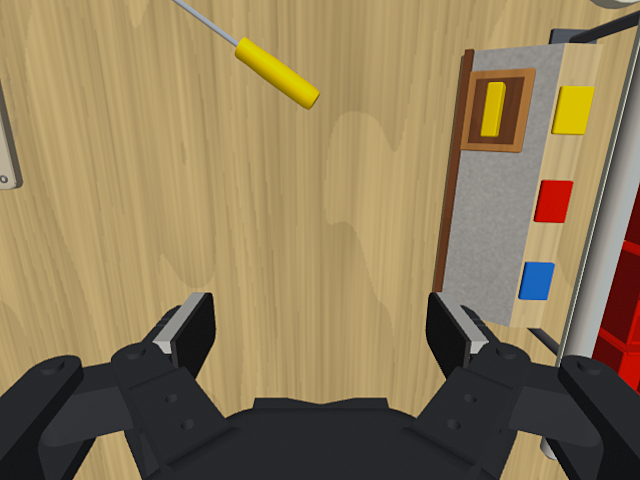

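The wrist view shows the slope, the ledge along about x=440–470, the tiles at (573,110), (553,202) and (536,281), and the yellow front in place. I'll fix the ledge and the slope's upper edge more precisely from edge transitions.

Run:
```python
from h import *
im=np.load("w1.npy");c=dict(np.load("w1c.npz"))
h=cv2.cvtColor(im,cv2.COLOR_RGB2HSV)
A=[];B=[];O=[]
for v in range(165,285,10):
    s=h[v,:,1].astype(int);g=np.where(s[430:570]<60)[0]+430
    a,b=g.min(),g.max()
    # keep contiguous run
    run=g[np.r_[True,np.diff(g)<3].cumprod().astype(bool)];a,b=run.min(),run.max()
    val=h[v,:,2].astype(int);d=[u for u in range(a-14,a) if val[u]<130]
    A.append(toz(c,(a-.5,v),38.5)[:2]);B.append(toz(c,(b+.5,v),72.4)[:2])
    O.append(toz(c,(d[0]-.5,v),34.2)[:2] if d else [np.nan]*2)
    if v%40==5: print(v,a,b,d[:1])
for n,P in (("ledge inner",A),("slope top",B),("ledge outer",O)):
    P=np.array(P);f=np.polyfit(P[:,1],P[:,0],1);print(n,"x at y=-110:",np.polyval(f,-110).round(1),"slope deg",np.degrees(np.arctan(f[0])).round(2))
# stand x of these: inner -5.3, top 67.8, outer -12.1
hb=[b for b in blobs(im,"yellow") if 470<cv2.boundingRect(b)[0]<500][0]
x,y,w,hh=cv2.boundingRect(hb)
print([ (i, h[y+hh//2,i].tolist()) for i in range(x-3,x+w+3,2)])
```

```text
165 459 540 [448]
205 454 532 [443]
245 448 525 [438]
ledge inner x at y=-110: 632.1 slope deg 1.78
slope top x at y=-110: 703.2 slope deg 1.14
ledge outer x at y=-110: 620.8 slope deg 1.58
[(477, [11, 170, 102]), (479, [11, 172, 105]), (481, [11, 172, 105]), (483, [16, 186, 104]), (485, [25, 255, 199]), (487, [25, 255, 205]), (489, [25, 255, 206]), (491, [25, 255, 207]), (493, [25, 255, 208]), (495, [26, 255, 209]), (497, [26, 255, 214]), (499, [25, 255, 187]), (501, [25, 255, 181]), (503, [4, 147, 85]), (505, [12, 174, 94]), (507, [12, 175, 89])]
```

Request:
{"api": "apply_moves", "payload": {"targets": [[40.6,17.6,0,0,0,0,0],[40.6,17.6,0,0,0,0,0],[40.6,17.6,0,0,0,0,0],[40.6,17.6,0,0,0,0,0],[40.6,17.6,0,0,0,0,0],[40.6,17.6,15,0,0,0,0],[40.6,17.6,20,0,0,0,0],[40.6,17.6,25,0,0,0,0],[0,0,30,0,0,-0.04,0],[0,0,30,0,0,-0.04,0],[0,0,0,0,0,0,0],[0,0,0,0,0,0,0]]}}

```text
time: 4.2
tool_pos: [619.2, 213.6, 183.0]
tcp_rot: [179.9, -0.0, 94.6]
ft_force: [0.8, 0.3, -0.3]
finger_gap: 85.6
grip_force: 0.0
```

```bash
cat > look.py <<'E'
import sys
from h import *
col,name=sys.argv[1:3]
s=sensors.sense();print(s["time"],s["tool_pos"].round(1),s["tcp_rot"].round(2))
c=optics.get_calibration("wrist");im=optics.snapshot("wrist");cv2.imwrite(f"pics/{name}.png",im[:,:,::-1])
b=blobs(im,col)[0];print(cv2.boundingRect(b))
w=np.array([toz(c,p[0],40)[:2] for p in b],np.float32);print("handle",cv2.minAreaRect(w))
# panel: brown darker/saturated outline
h=cv2.cvtColor(im,cv2.COLOR_RGB2HSV)
m=((h[...,1]>130)&(h[...,2]>60)).astype(np.uint8)
x,y,ww,hh=cv2.boundingRect(b);k=np.zeros_like(m);k[max(0,y-120):y+hh+120,max(0,x-120):x+ww+120]=1
m=cv2.morphologyEx(m*k,cv2.MORPH_CLOSE,np.ones((5,5)));m=cv2.morphologyEx(m,cv2.MORPH_OPEN,np.ones((9,9)))
for q in sorted(cv2.findContours(m,0,1)[0],key=cv2.contourArea)[-2:]:
    w=np.array([toz(c,p[0],14)[:2] for p in q],np.float32);print("panel",cv2.minAreaRect(w))
E
python3 look.py red r1
```

```text
4.2 [619.2 213.6 183. ] [ 1.7993e+02 -1.0000e-02  9.4610e+01]
(504, 455, 65, 25)
handle ((861.7822875976562, -28.12946319580078), (68.93556213378906, 31.482154846191406), 4.567933082580566)
panel ((883.6160278320312, -56.45464324951172), (72.22636413574219, 34.34537887573242), 4.567931175231934)
```

View pics/r1.png

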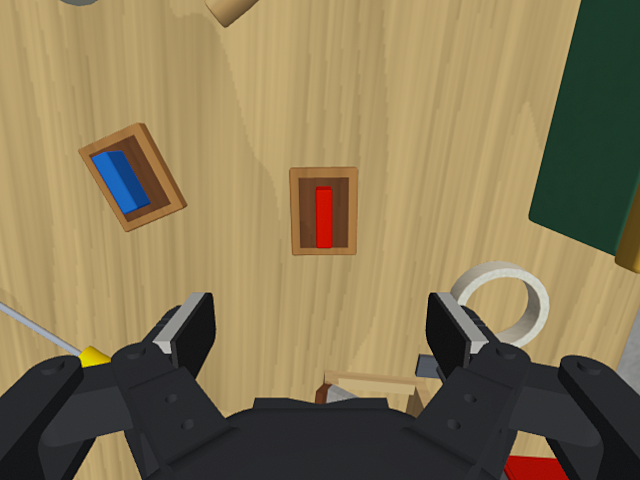

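Wrist view: the red front is centred at (324,211) with its handle at rows 187–247, and the fingers straddle it symmetrically. The blue front is at (133,178).

```bash
cat > look2.py <<'E'
import sys
from h import *
col,name,roi=sys.argv[1],sys.argv[2],tuple(map(int,sys.argv[3].split(',')))
s=sensors.sense();print(s["time"],s["tool_pos"].round(1),s["tcp_rot"].round(2))
c=optics.get_calibration("wrist");im=optics.snapshot("wrist");cv2.imwrite(f"pics/{name}.png",im[:,:,::-1])
h=cv2.cvtColor(im,cv2.COLOR_RGB2HSV)
for vm in (60,190):
    b=blobs(im,col,roi,vmin=vm)
    if b: w=np.array([toz(c,p[0],40)[:2] for p in b[0]],np.float32);print("handle",vm,cv2.boundingRect(b[0]),np.round(np.hstack(cv2.minAreaRect(w)),1))
x0,y0,x1,y1=roi
m=(((h[...,1]>140)|(h[...,2]<130))).astype(np.uint8);k=np.zeros_like(m);k[y0:y1,x0:x1]=1
m=cv2.morphologyEx(m*k,cv2.MORPH_CLOSE,np.ones((5,5)));m=cv2.morphologyEx(m,cv2.MORPH_OPEN,np.ones((5,5)))
q=max(cv2.findContours(m,0,1)[0],key=cv2.contourArea)
w=np.array([toz(c,p[0],14)[:2] for p in q],np.float32);print("panel",cv2.boundingRect(q),np.round(np.hstack(cv2.minAreaRect(w)),1))
E
python3 look2.py red r2 260,140,390,285; python3 look2.py blue b2 60,100,205,250
```

```text
4.25 [619.7 213.7 183.8] [ 1.7985e+02 -3.0000e-02  9.4640e+01]
handle 60 (314, 185, 18, 63) [621.1 216.7  14.   52.5   5.1]
handle 190 (315, 190, 16, 57) [621.2 215.2  12.1  47.5   4.6]
panel (289, 167, 68, 88) [621.4 215.1  59.7  79.6   4.6]
4.3 [619.9 213.7 184.1] [ 1.7981e+02 -3.0000e-02  9.4660e+01]
handle 60 (91, 151, 59, 63) [457.5 233.5  25.5  49.4  27.1]
panel (79, 123, 106, 108) [454.2 231.6  63.9  79.3  27.1]
```

Request:
{"api": "apply_moves", "payload": {"targets": [[1.3,1.5,25,0,0,0,0],[0,0,25,0,0,0,0.2],[0,0,25,0,0,0,0.4],[0,0,25,0,0,0,0.5],[0,0,25,0,0,0,0.5],[0,0,25,0,0,0,0.5],[0,0,10,0,0,0,0.5],[0,0,6.5,0,0,0,0.5],[0,0,0,0,0,0,0.5],[0,0,0,0,0,0,1],[0,0,0,0,0,0,1],[0,0,0,0,0,0,1],[0,0,0,0,0,0,1],[0,0,0,0,0,0,1]], "force": 45}}

```text
time: 6.1
tool_pos: [621.1, 215.3, 16.5]
tcp_rot: [179.9, -0.0, 94.8]
ft_force: [0.9, 0.0, 5.2]
finger_gap: 13.4
grip_force: 44.7
```

Request:
{"api": "apply_moves", "payload": {"targets": [[0,0,-8,0,0,0,1],[0,0,-15,0,0,0,1],[0,0,-25,0,0,0,1],[0,0,-25,0,0,0,1],[0,0,-25,0,0,0,1],[0,0,-25,0,0,0,1],[0,0,-25,0,0,0.112,1],[0,-15,0,-0.112,0,0,1],[0,-15,0,-0.112,0,0,1],[0,-15,0,-0.112,0,0,1],[0,-15,0,-0.112,0,0,1],[0,0,0,-0.111,0,0,1],[0,0,0,0,0,0,1]]}}

```text
time: 7.72
tool_pos: [558.9, 216.5, 151.6]
tcp_rot: [148.1, 0.1, 88.4]
ft_force: [-0.5, -0.6, -0.8]
finger_gap: 13.3
grip_force: 44.3
```

```bash
cat > go.py <<'E'
import sys
from h import *
# stand frame: origin O, yaw th
th=np.radians(-1.7);e=np.array([np.cos(th),np.sin(th),0]);f=np.array([-np.sin(th),np.cos(th),0]);k=np.array([0,0,1.])
O={"red":np.array([635,-110.1,0])+[0,85.8*.0297,0],"blue":np.array([635-90*.0297,-200.0,0])+[0,85.8*.0297,0]}
a=np.radians(32);up=np.cos(a)*e+np.sin(a)*k;n=-np.sin(a)*e+np.cos(a)*k
Rt=np.column_stack([f,up,-n])
def target(col,s,h): return O[col]+30*k+s*up+h*n   # h = TCP above slope
if __name__=="__main__":
    s=sensors.sense();R=Ro.from_euler("xyz",s["tcp_rot"],degrees=True).as_matrix();p=s["tool_pos"]
    print(s["time"],p.round(1),s["tcp_rot"].round(2),"ft",s["ft_force"].round(1),"grip",s["grip_force"].round(1),s["finger_gap"].round(1),"j",s["joint_pos"].round(0))
    print("rotvec tool",Ro.from_matrix(R.T@Rt).as_rotvec().round(3))
    d=p-O[sys.argv[1]]-30*k; print("slope coords now s,y,h",(d@up).round(1),(d@f).round(1),(d@n).round(1))
    t=target(sys.argv[1],float(sys.argv[2]),float(sys.argv[3]));print("tgt",t.round(1),"shift in tool",(R.T@(t-p)).round(1))
E
python3 go.py red 33 136
```

```text
Traceback (most recent call last):
  File "go.py", line 11, in <module>
    print(s["time"],p.round(1),s["tcp_rot"].round(2),"ft",s["ft_force"].round(1),"grip",s["grip_force"].round(1),s["finger_gap"].round(1),"j",s["joint_pos"].round(0))
                                                                                        ^^^^^^^^^^^^^^^^^^^^^
AttributeError: 'float' object has no attribute 'round'
```

```bash
sed -i 's/s\["grip_force"\].round(1)/round(s["grip_force"],1)/;s/s\["finger_gap"\].round(1)/round(s["finger_gap"],1)/' go.py; python3 go.py red 33 136
```

```text
7.725 [558.9 216.5 151.6] [1.4814e+02 8.0000e-02 8.8410e+01] ft [-0.5 -0.6 -0.8] grip 44.3 13.3 j [ 24. -14. 120. -19.  46.  36.]
rotvec tool [-0.003  0.     0.002]
slope coords now s,y,h -8.3 321.7 148.5
tgt [ 590.9 -106.2  162.8] shift in tool [-321.8   40.5   12.5]
```

Request:
{"api": "apply_moves", "payload": {"targets": [[-14,0,0,0,0,0,1],[-27,0,0,0,0,0,1],[-27,0,0,0,0,0,1],[-27,0,0,0,0,0,1],[-27,0,0,0,0,0,1],[-27,0,0,0,0,0,1],[-27,0,0,0,0,0,1],[-27,0,0,0,0,0,1],[-27,0,0,0,0,0,1],[-27,0,0,0,0,0,1],[-27,0,0,0,0,0,1],[-27,10,3,0,0,0,1],[-10.8,15,5,0,0,0,1],[0,15.5,4.5,0,0,0,1],[0,0,0,0,0,0,1],[0,0,0,0,0,0,1]]}}

```text
time: 9.72
tool_pos: [593.1, -106.1, 164.5]
tcp_rot: [148.0, -0.0, 88.4]
ft_force: [-0.6, -0.2, -1.4]
finger_gap: 13.1
grip_force: 44.3
```

```bash
python3 go.py red 33 46
python3 - <<'E'
from h import *
for n in ["wrist"]:
    cv2.imwrite(f"pics/r3.png",optics.snapshot(n)[:,:,::-1])
E
```

```text
9.725 [ 593.1 -106.1  164.5] [ 1.480e+02 -3.000e-02  8.838e+01] ft [-0.6 -0.2 -1.4] grip 44.3 13.1 j [-21. -18. 122.  14.  46. -27.]
rotvec tool [-0.    -0.001  0.001]
slope coords now s,y,h 35.8 0.2 136.3
tgt [ 638.6 -107.7   86.5] shift in tool [-0.3 -2.8 90.3]
```

View pics/r3.png

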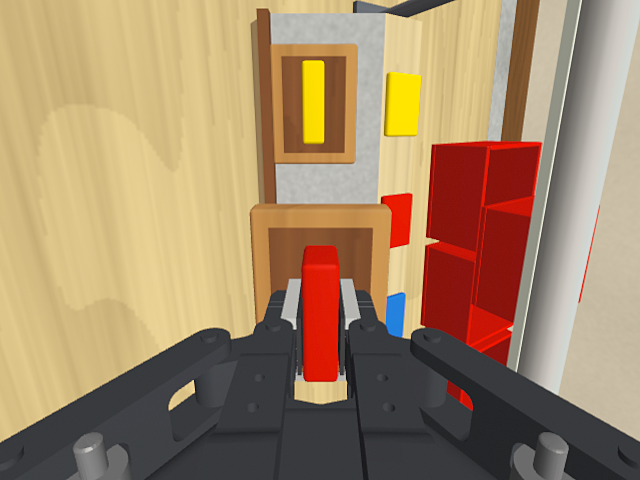

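The red front is held square (251–391, 205+) and lines up with the yellow one in place above it. I'll descend along the slope normal.

Request:
{"api": "apply_moves", "payload": {"targets": [[0,-2.5,10,0,0,0,1],[0,0,20,0,0,0,1],[0,0,20,0,0,0,1],[0,0,20,0,0,0,1],[0,0,20,0,0,0,1],[0,0,14,0,0,0,1],[0,0,7,0,0,0,1],[0,0,3,0,0,0,1],[0,0,0,0,0,0,1],[0,0,0,0,0,0,1]]}}

```text
time: 11.02
tool_pos: [651.6, -107.9, 66.8]
tcp_rot: [147.9, 0.0, 88.3]
ft_force: [-0.1, -0.1, -0.9]
finger_gap: 13.0
grip_force: 44.3
```

```bash
python3 go.py red 33 16.5
```

```text
11.025 [ 651.6 -107.9   66.8] [1.4792e+02 1.0000e-02 8.8340e+01] ft [-0.1 -0.1 -0.9] grip 44.3 13.0 j [-19.   1. 117.  17.  33. -29.]
rotvec tool [ 0.001 -0.     0.001]
slope coords now s,y,h 33.6 0.2 22.4
tgt [ 654.2 -108.1   61.5] shift in tool [-0.2 -0.6  5.9]
```

Request:
{"api": "apply_moves", "payload": {"targets": [[0,0,1.5,0,0,0,1],[0,0,1,0,0,0,1],[0,0,1,0,0,0,1],[0,0,1,0,0,0,1],[0,0,0.5,0,0,0,1],[0,0,0,0,0,0,1],[0,0,0,0,0,0,1]]}}

```text
time: 11.9
tool_pos: [654.1, -107.8, 61.9]
tcp_rot: [148.0, -0.0, 88.3]
ft_force: [-0.1, -0.2, -1.2]
finger_gap: 13.6
grip_force: 44.3
```

Request:
{"api": "apply_moves", "payload": {"targets": [[0,0,0.7,0,0,0,1],[0,0,0.7,0,0,0,1],[0,0,0,0,0,0,1],[0,0,0,0,0,0,1]]}}

```text
time: 12.4
tool_pos: [654.7, -107.9, 61.0]
tcp_rot: [148.0, -0.0, 88.3]
ft_force: [-7.3, 0.7, 5.2]
finger_gap: 13.0
grip_force: 45.6
```

Request:
{"api": "apply_moves", "payload": {"targets": [[0,0,-0.5,0,0,0,1],[0,-1,0,0,0,0,1],[0,-1,0,0,0,0,1],[0,0,0,0,0,0,1],[0,0,0,0,0,0,1]]}}

```text
time: 13.02
tool_pos: [652.9, -107.8, 60.1]
tcp_rot: [148.0, -0.0, 88.3]
ft_force: [0.2, 1.0, -1.0]
finger_gap: 13.0
grip_force: 44.3
```

```bash
python3 go.py red 30 16.5
```

```text
13.025 [ 652.9 -107.8   60.1] [147.97  -0.    88.34] ft [ 0.2  1.  -1. ] grip 44.3 13.0 j [-19.   2. 117.  17.  32. -29.]
rotvec tool [ 0.    -0.     0.001]
slope coords now s,y,h 31.1 0.2 16.0
tgt [ 651.7 -108.    59.9] shift in tool [-0.2 -1.1 -0.5]
```

Request:
{"api": "apply_moves", "payload": {"targets": [[0,-1,0,0,0,0,1],[0,-0.7,0,0,0,0,1],[0,0,0,0,0,0,1],[0,0,0,0,0,0,1]]}}

```text
time: 13.52
tool_pos: [652.5, -108.0, 60.3]
tcp_rot: [147.8, 0.0, 88.3]
ft_force: [6.1, 1.8, -1.2]
finger_gap: 13.0
grip_force: 44.1
```

Request:
{"api": "apply_moves", "payload": {"targets": [[0,0.4,0.5,0,0,0,1],[0,0,0.3,0,0,0,1],[0,0,0,0,0,0,1],[0,0,0,0,0,0,1]]}}

```text
time: 14.02
tool_pos: [652.9, -108.1, 59.9]
tcp_rot: [147.9, 0.0, 88.3]
ft_force: [-1.2, 1.2, 6.3]
finger_gap: 13.1
grip_force: 45.4
```

Request:
{"api": "apply_moves", "payload": {"targets": [[0,0,0,0,0,0,0.8],[0,0,0,0,0,0,0.6],[0,0,0,0,0,0,0.5],[0,0,0,0,0,0,0.5],[0,0,0,0,0,0,0.5],[0,0,-6,0,0,0,0.5],[0,0,-12,0,0,0,0.5],[0,0,-25,0,0,0,0.5],[0,0,-30,0,0,0,0.5],[0,0,-30,0,0,0,0.4],[0,0,-20,0,0,0,0.2],[0,0,0,0,0,0,0],[0,0,0,0,0,0,0]]}}

```text
time: 15.65
tool_pos: [586.9, -105.9, 162.7]
tcp_rot: [148.0, 0.0, 88.3]
ft_force: [-0.1, -0.6, -0.4]
finger_gap: 85.3
grip_force: 0.0
```

```bash
python3 go.py red 30 136
python3 - <<'E'
from h import *
cv2.imwrite(f"pics/r4.png",optics.snapshot("wrist")[:,:,::-1])
E
```

```text
15.65 [ 586.9 -105.9  162.7] [147.97   0.    88.33] ft [-0.1 -0.6 -0.4] grip 0.0 85.3 j [-22. -19. 123.  14.  46. -27.]
rotvec tool [ 0.001 -0.     0.   ]
slope coords now s,y,h 29.5 0.2 138.1
tgt [ 588.4 -106.2  161.2] shift in tool [-0.2  0.5  2.1]
```

View pics/r4.png

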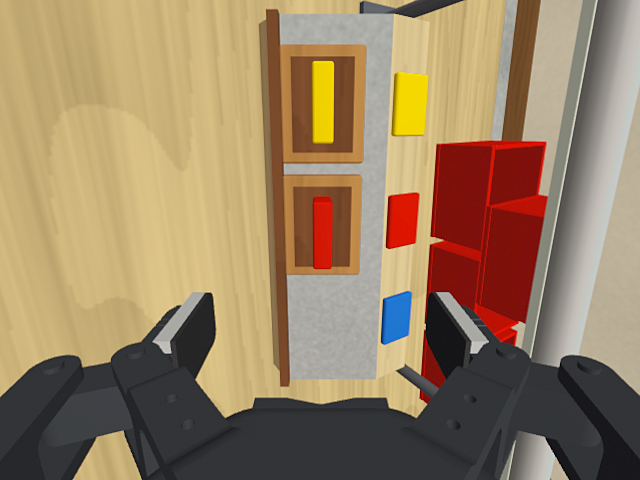

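The red front lies square at (284–361, 175–274), in line with the yellow front and against the ledge. Next is the blue front.

Request:
{"api": "apply_moves", "payload": {"targets": [[0,-20,-10,0,0,0,0],[10,-20,-10,0,0,0,0],[35,-5,0,0,0,0,0],[45,0,0,0,0,0,0],[45,0,0,0,0,0,0],[45,0,0,0,0,0,0],[45,0,0,0,0,0,0],[45,0,0,0,0,0,0],[45,0,0,0,0,0,0],[22,0,0,0.112,0,0,0],[0,-15,0,0.112,0,0,0],[0,-15,0,0.112,0,0,0],[0,-15,0,0.112,0,0,0],[0,-15,0,0.111,0,0,0],[0,-15,0,0,0,-0.168,0],[0,0,0,0,0,-0.168,0],[0,0,0,0,0,-0.168,0],[0,0,0,0,0,0,0],[0,0,0,0,0,0,0]]}}

```text
time: 18.08
tool_pos: [475.5, 234.4, 138.9]
tcp_rot: [-179.9, -0.0, 117.0]
ft_force: [0.0, 0.6, 0.2]
finger_gap: 85.4
grip_force: 0.0
```

Run:
```python
from h import *
print(sensors.sense()["tool_pos"],sensors.sense()["tcp_rot"])
print(proj(optics.get_calibration("wrist"),[454,231,14]))
```

```text
[475.5252528  234.42189426 138.89624442] [-1.79928104e+02 -1.08071316e-02  1.17004138e+02]
[294.51017136 217.74547759]
```

```bash
python3 look2.py blue b3 215,140,385,300
```

```text
18.075 [475.5 234.4 138.9] [-1.7993e+02 -1.0000e-02  1.1700e+02]
handle 60 (279, 185, 22, 73) [451.2 233.   14.6  51.9  26.1]
panel (251, 164, 80, 101) [451.4 231.3  59.5  78.8  27. ]
```

View pics/b3.png

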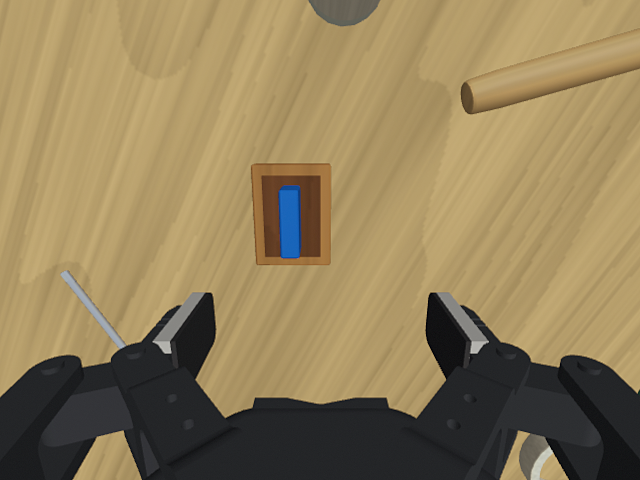

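The blue front is at (291,214), already square to the tool, and the area is clear for the fingers.

Request:
{"api": "apply_moves", "payload": {"targets": [[4.1,-11.4,5,0,0,0,0],[4.1,-11.4,15,0,0,0,0.3],[0,0,25,0,0,0,0.5],[0,0,25,0,0,0,0.5],[0,0,25,0,0,0,0.5],[0,0,15,0,0,0,0.5],[0,0,8,0,0,0,0.5],[0,0,4.4,0,0,0,0.5],[0,0,0,0,0,0,0.5],[0,0,0,0,0,0,1],[0,0,0,0,0,0,1],[0,0,0,0,0,0,1],[0,0,0,0,0,0,1],[0,0,0,0,0,0,1]], "force": 45}}

```text
time: 19.88
tool_pos: [452.5, 231.6, 18.1]
tcp_rot: [179.9, 0.0, 117.2]
ft_force: [-0.4, 0.3, 6.1]
finger_gap: 13.0
grip_force: 44.7
```

Request:
{"api": "apply_moves", "payload": {"targets": [[0,0,-8,0,0,0,1],[0,0,-15,0,0,0,1],[0,0,-25,0,0,0,1],[0,0,-25,0,0,0,1],[0,0,-25,0,0,0,1],[0,0,-25,0,0,0,1],[0,0,-20,0,0,0.126,1],[0,0,0,0,0,0.126,1],[0,0,0,0,0,0.126,1],[0,0,0,0,0,0.126,1],[0,20,0,-0.112,0,0,1],[0,20,0,-0.112,0,0,1],[0,20,0,-0.112,0,0,1],[0,20,0,-0.112,0,0,1],[0,0,0,-0.111,0,0,1],[0,0,0,0,0,0,1],[0,0,0,0,0,0,1]]}}

```text
time: 22.0
tool_pos: [530.2, 229.3, 174.7]
tcp_rot: [148.0, -0.0, 88.3]
ft_force: [-0.5, -0.3, -0.8]
finger_gap: 13.5
grip_force: 44.1
```

```bash
python3 go.py blue -8 145
```

```text
22.0 [530.2 229.3 174.7] [ 1.4802e+02 -3.0000e-02  8.8340e+01] ft [-0.5 -0.3 -0.8] grip 44.1 13.5 j [ 28. -19. 122. -20.  50.  38.]
rotvec tool [-0.    -0.001  0.   ]
slope coords now s,y,h -20.6 423.5 183.5
tgt [ 548.7 -195.   148.7] shift in tool [-423.5   12.5   38.1]
```

Request:
{"api": "apply_moves", "payload": {"targets": [[-18.5,0,0,0,0,0,1],[-27,0,2,0,0,0,1],[-27,0,4,0,0,0,1],[-27,0,4,0,0,0,1],[-27,0,4,0,0,0,1],[-27,0,4,0,0,0,1],[-27,0,4,0,0,0,1],[-27,0,4,0,0,0,1],[-27,0,4,0,0,0,1],[-27,0,4,0,0,0,1],[-27,0,4,0,0,0,1],[-27,0,4,0,0,0,1],[-27,0,3,0,0,0,1],[-27,5,2,0,0,0,1],[-27,10,0,0,0,0,1],[-27,15,0,0,0,0,1],[0,15,0,0,0,0,1],[0,8,0,0,0,0,1],[0,0,0,0,0,0,1],[0,0,0,0,0,0,1]]}}

```text
time: 24.5
tool_pos: [587.2, -195.3, 161.3]
tcp_rot: [148.0, -0.0, 88.4]
ft_force: [0.3, 0.5, -1.7]
finger_gap: 13.4
grip_force: 44.1
```

```bash
python3 go.py blue 33 23
```

```text
24.5 [ 587.2 -195.3  161.3] [ 1.4802e+02 -3.0000e-02  8.8420e+01] ft [ 0.3  0.5 -1.7] grip 44.1 13.4 j [-32. -13. 118.  21.  48. -41.]
rotvec tool [-0.    -0.002  0.001]
slope coords now s,y,h 31.3 0.8 135.3
tgt [ 648.1 -197.9   67. ] shift in tool [ -1.    1.8 112.3]
```

Request:
{"api": "apply_moves", "payload": {"targets": [[-1,1.8,10,0,0,0,1],[0,0,20,0,0,0,1],[0,0,20,0,0,0,1],[0,0,20,0,0,0,1],[0,0,20,0,0,0,1],[0,0,12,0,0,0,1],[0,0,7,0,0,0,1],[0,0,3,0,0,0,1],[0,0,1,0,0,0,1],[0,0,1,0,0,0,1],[0,0,0,0,0,0,1],[0,0,0,0,0,0,1]]}}

```text
time: 26.0
tool_pos: [649.5, -199.2, 66.4]
tcp_rot: [148.0, 0.0, 88.3]
ft_force: [-0.2, 0.8, 0.1]
finger_gap: 13.1
grip_force: 44.2
```

```bash
python3 go.py blue 33 17
```

```text
26.0 [ 649.5 -199.2   66.4] [1.4795e+02 1.0000e-02 8.8330e+01] ft [-0.2  0.8  0.1] grip 44.2 13.1 j [-29.   5. 113.  24.  36. -44.]
rotvec tool [ 0.001 -0.     0.001]
slope coords now s,y,h 33.9 -1.2 21.7
tgt [ 651.3 -198.    61.9] shift in tool [ 1.2 -0.9  4.7]
```

Request:
{"api": "apply_moves", "payload": {"targets": [[0.7,0,1,0,0,0,1],[0,0,1,0,0,0,1],[0,0,1,0,0,0,1],[0,0,0.5,0,0,0,1],[0,0,0,0,0,0,1],[0,0,0,0,0,0,1]]}}

```text
time: 26.75
tool_pos: [651.3, -198.5, 63.2]
tcp_rot: [148.0, -0.0, 88.3]
ft_force: [-0.5, 0.7, -1.4]
finger_gap: 13.4
grip_force: 44.2
```

Request:
{"api": "apply_moves", "payload": {"targets": [[0,0,0.7,0,0,0,1],[0,0,0.7,0,0,0,1],[0,0,0,0,0,0,1],[0,0,0,0,0,0,1]]}}

```text
time: 27.25
tool_pos: [651.8, -198.5, 62.7]
tcp_rot: [148.0, -0.0, 88.4]
ft_force: [-14.6, 2.0, 13.1]
finger_gap: 13.0
grip_force: 46.9
```

Contact with the slope. I'll ease off and slide down to the ledge.

Request:
{"api": "apply_moves", "payload": {"targets": [[0,0,-0.9,0,0,0,1],[0,-1,0,0,0,0,1],[0,-1,0,0,0,0,1],[0,0,0,0,0,0,1],[0,0,0,0,0,0,1]]}}

```text
time: 27.88
tool_pos: [649.8, -198.4, 61.5]
tcp_rot: [148.0, -0.0, 88.3]
ft_force: [-0.6, -0.4, -0.7]
finger_gap: 13.2
grip_force: 44.3
```

```bash
python3 go.py blue 30 17
```

```text
27.875 [ 649.8 -198.4   61.5] [ 1.4799e+02 -1.0000e-02  8.8340e+01] ft [-0.6 -0.4 -0.7] grip 44.3 13.2 j [-29.   5. 113.  25.  35. -44.]
rotvec tool [ 0.    -0.     0.001]
slope coords now s,y,h 31.5 -0.4 17.4
tgt [ 648.8 -197.9   60.3] shift in tool [ 0.4 -1.5  0.4]
```

Request:
{"api": "apply_moves", "payload": {"targets": [[0,-1,0,0,0,0,1],[0,-0.7,0,0,0,0,1],[0,0,0,0,0,0,1],[0,0,0,0,0,0,1]]}}

```text
time: 28.38
tool_pos: [649.2, -198.5, 61.6]
tcp_rot: [147.9, 0.0, 88.3]
ft_force: [4.9, 0.0, -1.4]
finger_gap: 12.8
grip_force: 43.9
```

Ledge contact. I'll press lightly onto the slope.

Request:
{"api": "apply_moves", "payload": {"targets": [[0,0.3,0.5,0,0,0,1],[0,0,0.4,0,0,0,1],[0,0,0,0,0,0,1],[0,0,0,0,0,0,1]]}}

```text
time: 28.88
tool_pos: [649.5, -198.6, 61.3]
tcp_rot: [147.9, 0.0, 88.4]
ft_force: [-7.3, 2.5, 10.2]
finger_gap: 13.4
grip_force: 46.1
```

Request:
{"api": "apply_moves", "payload": {"targets": [[0,0,-0.2,0,0,0,1],[0,0,0,0,0,0,0.8],[0,0,0,0,0,0,0.6],[0,0,0,0,0,0,0.5],[0,0,0,0,0,0,0.5],[0,0,0,0,0,0,0.5],[0,0,-6,0,0,0,0.5],[0,0,-12,0,0,0,0.5],[0,0,-25,0,0,0,0.5],[0,0,-30,0,0,0,0.5],[0,0,-30,0,0,0,0.5],[20,-10,-20,0,0,0,0.5],[40,-20,-10,0,0,0,0.5],[0,0,0,0,0,0,0.5],[0,0,0,0,0,0,0.5]]}}

```text
time: 30.75
tool_pos: [555.3, -136.0, 158.4]
tcp_rot: [147.9, 0.1, 88.4]
ft_force: [0.3, -0.4, -0.9]
finger_gap: 42.3
grip_force: 0.0
```

```bash
python3 go.py blue 30 136
python3 - <<'E'
from h import *
a=optics.snapshot("wrist");b=optics.snapshot("scene")[180:330,180:360]
cv2.imwrite("pics/f.png",np.hstack([cv2.resize(a,(440,330)),cv2.resize(b,(360,330),interpolation=2)])[:,:,::-1])
c=optics.get_calibration("wrist")
E
```

```text
30.75 [ 555.3 -136.   158.4] [1.4786e+02 7.0000e-02 8.8350e+01] ft [ 0.3 -0.4 -0.9] grip 0.0 42.3 j [-27. -23. 126.  18.  48. -35.]
rotvec tool [0.002 0.001 0.001]
slope coords now s,y,h 1.2 59.2 150.7
tgt [ 585.7 -196.1  161.2] shift in tool [-59.2  28.6  14.8]
```

View pics/f.png

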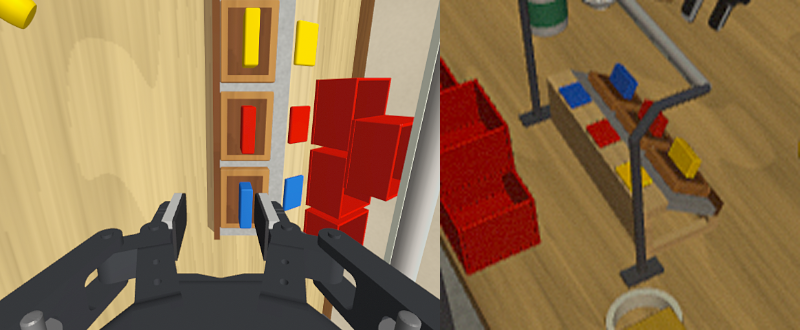

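All three fronts sit in a straight row against the ledge, each below its own tile: yellow at (250,40), red at (247,127) and blue at (245,205). They lie flat in both views.

```bash
python3 -c "
from bench import r
print(r.hand_in())"
```

```text
the job is handed in; nothing more can be done
None
```

The red and blue fronts lie flat on the slope against the ledge, each below its own tile, and the job was handed in at about 31 s; `hand_in()` gave no verdict, so I only have the final camera views to go by.

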